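# Set the wood burner's heat lever to its mark and switch on

## Task

Get the wood burner's heat regulator ready: first take the offcut that was left on the dial and lay it in the larger bay of the wooden box, then turn the heat lever clockwise round its scale until it points straight at the pointed steel set mark on the rim. Only when the lever is set, switch on by pressing the raised end of the rocker fully down. Leave the set mark where it is, and do not upset or shove the glue bottle and the tin behind the regulator.

Things in the scene. Friction and masses are not known exactly. Their poses are not given: they have to be found in the camera images.
- regulator: Fixed grey steel case, 220 (x) x 200 (y) x 45 mm high, standing on the bench. Origin: centre of its underside; its +x axis points to its back, +y to its left, z up. On top an aluminium scale plate (radius 78, 3 mm thick, its top 48 mm above the bench) with black graduations; the plate's centre and the dial's axis lie at x = +20, y = 0 mm. At the front (x = -85, y = 0) is a rocker switch; an eraser lies loose on the front left corner.
- dial_axis (a point): Point on the axis of the dial, on the top face of the scale plate (48 mm above the bench). The axis is vertical.
- heat_lever (a joint): Angle of the heat lever, 0 to 4.71 rad, growing CLOCKWISE seen from above. In the regulator's own frame the lever points from the axis in the direction (cos a, sin a) with a = 2.356 minus the value. At 0 it points to the front left, 0.785 left, 2.356 to the back, 3.93 right, 4.71 to the front right. Starts between 0.1 and 0.6. It has about 0.12 N m of friction (about 3 N pushed 45 mm out) and stays where it is left.
- lever_tip (a point): The tip of the heat lever, 66 mm from the axis, 12 mm above the plate. The lever is a black upright bar, 10 mm thick and 28 mm high above the plate, reaching from the hub (radius 12, 31 mm high) to 58 mm from the axis, and then a lower pointed tip, 15 mm high; a white line runs along its top. It can be pushed round by a fingertip on its flank.
- set_mark (a joint): Angle of the set mark, same zero and sense as heat_lever: the lever points at the mark when the two are equal. Between 2.8 and 4.5 at the start. Stiff (0.4 N m); it shall not be moved.
- mark_point (a point): Where the lever's tip must stand: the point 66 mm from the axis, 12 mm above the plate, straight inside the nose of the set mark. The mark itself is a small steel slider (20 mm wide) with a round screw head on it and a pointed nose towards the axis, lying 72 to 94 mm from the axis, up to 12 mm above the plate.
- rocker (a joint): Angle of the black rocker switch (22 x 50 x 9 mm, long side along the regulator's y, hinge line along its x, 12.5 mm above the case's top): 0 = off (right end raised, as at the start), 0.48 rad = fully on (right end down). No spring: it has friction (0.025 N m, 1 to 3 N at the end) and stays where it is left.
- rocker_end (a point): Point on the top face of the rocker near its right (the regulator's -y) end, 20 mm from the hinge line; press here straight down. Off, it is about 67 mm above the bench; it sinks about 9.5 mm.
- offcut_centre (a point): Centre of the loose wooden offcut, 28 (its x) x 62 (its y) x 28 mm high, 20 to 40 g, lying flat on the scale plate in the path of the lever, so that its centre starts 62 mm above the bench.
- offcut: The same offcut; origin at the centre of its underside, axes as for offcut_centre.
- stick_box: Fixed open wooden box, 150 (x) x 170 (y) x 36 mm high, walls 9 mm, floor 5 mm thick. Origin: centre of its underside. A partition (6 mm thick, 33 mm high) along its x at y = -20 mm divides it into a larger bay (132 x 93 mm, at +y) and a smaller bay (132 x 53 mm, at -y) with three slats in it. The box and the regulator stand side by side; which is on the left changes.
- bay_floor (a point): Centre of the floor of the larger, empty bay, 5 mm above the bench; axes as the box's.
- glue_bottle: White glue bottle, 57 mm in diameter, 152 mm high, standing loose close behind the regulator. Origin: centre of its underside.
- tin_of_screws: Round tin, 57 mm in diameter, 72 mm high, standing loose close behind the regulator. Origin: centre of its underside.
Not all that is in view belongs to the job. What is shaped like the offcut but orange or turquoise is not meant.

How it is judged:
By the outcome, as a careful person would: the job done as asked, in the order asked, and still so for the second after the job is handed in, with the robot touching nothing.
It also fails if it takes over 61 s, if anything falls off the work surface, if the arm or the gripper's body presses on something with over 40 N, if the wrist force passes 120 N, or if a joint passes its speed limit or range.

## Robot

A 6-joint arm with a two-finger parallel gripper is mounted at the origin on a cart in front of the work surface, level with it; the furniture and walls round the work are solid. World frame = base frame: x ahead of the robot, y to its left, z up, the work surface at z = 0. Lengths are in m, angles in rad, forces in N, time in s.
With the tool pointing down it reaches from about 0.25 to 0.725 m from the base axis. Payload 4 kg.
Tool frame: the origin (TCP) lies between the finger pads; the fingertips stand 11 mm ahead of it and the grasp point (between the pads) lies 8 mm behind it; z points along the fingers, y is the line along which they close (so a half turn about z gives the same grasp; the last joint's range is limited). The gripper opens to 85 mm and grips with 20 to 120 N. Pads are 22 mm wide; open, the fingers measure 114 mm over their backs; the gripper's body (76 mm by 85 mm) begins 54 mm behind the grasp point. The pads swing forward as they close: fully open they stand 13 mm farther back than shut.
Start: joints at [1.147, 0.241, 0.005, 1.335, 0, 1.571], TCP at [0.206, 0.456, 0.242] pointing down, gripper open.
Joint ranges: [-2.72, 2.72], [-1.05, 1.87], [-1.09, 1.28], [-1.99, 2.15], [-1.42, 1.44], [-3.14, 3.14]. Speed limits (rad/s): [2.79, 2.79, 3.14, 3.14, 3.14, 3.14].

## Interface

Orientations are given as a 3x3 rotation matrix whose columns are the frame's x, y, z axes.
In Python, from rig import arm gives the robot as it stands.
- The arm moves only by the shell command python3 -m jog 'ROWS' [FORCE]. ROWS is JSON, a list of rows, each a list of 3 entries, a list of its own where there are three numbers: the closure, from 0 (fully open) to 1 (shut), then the shift along the tool's x, y, z in mm, then the turn about the tool's z in degrees. In form: [[hand, [tx, ty, tz], turn], ...]. A call has 1 to 12 rows; each row shifts and turns the commanded pose from where the row before left it, along the tool's axes as they then stand; what a row does not reach is not made up. A row lasts 1/10 s, in which the tool goes at most 50 mm and 8.59 degrees, less where a joint would pass 70% of its speed; a pose out of reach is approached as far as the arm can. A call is refused whole if a number of a shift passes 50 or a number of a turn 8.59, either way. A call with a gripper value outside its range is refused whole. The fingers move at their own pace and stop on an object; FORCE is the grip in N (left out, the last holds). Time passes only in rows, so rows that do not move let the fingers close. It gives the time, the measured TCP pose, the force, the opening and the grip force at its end, in the units of the state.
- arm.sense(): the state, without advancing time (a new reading comes with each control period).
- arm.grab_frame(name): name is "scene" or "side" or "wrist"; returns the picture (420x560x3 uint8, red, green, blue); there is no depth.
- arm.camera_info(name): a dict with "mtx" (3x3 intrinsics, pixels), "k1" (the pictures are not rectified: a ray, as slopes to the right and down, at radius r is drawn at 1 + k1 r^2 times it, then the intrinsics apply), "position" and "rotation" of the camera in the world; the wrist camera has in their place "mount" (4x4, takes a point from camera to tool coordinates, whose origin is the TCP and whose axes are the flange's). Camera axes: x right, y down, z forward; pixel columns grow to the right and rows downward; lengths in m; the calibration is good to about 2 mm. A picture is of the moment at which its call begins: read the wrist's pose just before it. camera_info takes no time and is no camera call.
- arm.hand_in(): hands the job in; it is judged then, once.
Trained networks look in the newest picture that a camera, given by its name, has taken for a name from the list of things; names that differ only in an ending like _2 or _b are one class to them, and where a whole thing is asked for, a point or a joint stands for the part that bears it (a point fixed in the world has none). Each returns a list of dicts, best first, with "p" (0 to 1); they miss things now and then, are a little off and sometimes report something else, mostly with a low value. They report only what shows in the picture. A call takes as long as a camera call. They do not tell look-alikes from the thing itself.
- arm.trace(camera, name): "pixels" (420x560 bool, what is visible of it) and "uv" ([column, row] in pixels, amid what is visible of it).
The state is a dict: "clock": time; "qpos": joint angles; "qvel": joint speeds; "joint_efforts": joint torques, N m; "ee_pos": TCP position; "orientation": TCP orientation; "ft_force": force on the tool from outside, world axes, zero at the start; "wrist_torque": the same for the moment, N m; "gripper_width": finger opening in m; "grasp_force": force on a finger pad.
Only numpy, scipy, OpenCV 4.12 (cv2) and the standard library are available. Lean on these libraries where they do the work, as an engineer would, in place of code of your own. Each camera call takes 0.05 s, during which the arm holds its last target. There are 200 camera calls.

## Working session

There is one attempt and no reset: what is moved stays moved. The work goes in short steps, Python scripts to look and compute and a shell command to move; the robot and the scene stay as the last step left them, time stands still between calls to the robot, and variables do not carry over. Pictures are saved under pics/ and viewed, at most 11 in all, crops included, and the job is handed in when it is done.

```bash
ls; mkdir -p pics; cat > h.py <<'E'
import numpy as np, cv2
from rig import arm
def cam(n):
    i=arm.camera_info(n); K=np.array(i["mtx"]); k1=i["k1"]
    if n=="wrist":
        s=arm.sense(); R=np.array(s["orientation"]); p=np.array(s["ee_pos"]); M=np.array(i["mount"])
        return K,k1,R@M[:3,:3],R@M[:3,3]+p
    return K,k1,np.array(i["rotation"]),np.array(i["position"])
def ray(c,uv,z):
    K,k1,R,p=c
    s=cv2.undistortPoints(np.array([[uv]],float),K,np.array([k1,0,0,0.]))[0,0]
    d=R@np.array([s[0],s[1],1]); return p+d*(z-p[2])/d[2]
def proj(c,P):
    K,k1,R,p=c; q=R.T@(np.array(P)-p); s=q[:2]/q[2]; s=s*(1+k1*(s@s)); return K[:2,:2]@s+K[:2,2]
def save(n,f):
    c=cam(n); im=arm.grab_frame(n); cv2.imwrite("pics/"+f,im[:,:,::-1]); return c,im
E
python3 - <<'E'
from h import *
np.set_printoptions(precision=4,suppress=True)
ims=[]
for n in["scene","side"]:
    c,im=save(n,n+"0.png")
    print(n,c[3],c[2].tolist(),c[0][0,0])
    for t,z in [("regulator",.045),("dial_axis",.05),("heat_lever",.07),("set_mark",.055),("rocker",.06),("offcut",.06),("stick_box",.03),("glue_bottle",.07),("tin_of_screws",.036)]:
        r=arm.trace(n,t)
        print(t,[(round(x["p"],2),np.round(x["uv"]),ray(c,x["uv"],z)[:2]) for x in r[:3]])
E
```

```text
pics
scene [ 0.0216 -0.521   0.4873] [[0.6897939261002518, -0.3270897361540502, 0.64590761260251], [-0.7239684537114971, -0.32067389388902423, 0.6107683127083741], [0.0073496629707737945, -0.8889210078970596, -0.45800155477191495]] 426.44354232123555
regulator [(0.66, array([312., 290.]), array([ 0.4664, -0.1714]))]
dial_axis [(0.87, array([315., 260.]), array([ 0.5325, -0.1223]))]
heat_lever [(0.62, array([314., 260.]), array([ 0.5075, -0.1402]))]
set_mark [(0.48, array([356., 296.]), array([ 0.4935, -0.2391])), (0.33, array([336., 244.]), array([ 0.5971, -0.1228])), (0.17, array([314., 260.]), array([ 0.5236, -0.1269]))]
rocker [(0.58, array([277., 288.]), array([ 0.415 , -0.1402]))]
offcut [(0.91, array([319., 226.]), array([ 0.6182, -0.0622])), (0.86, array([271., 198.]), array([0.6445, 0.102 ])), (0.61, array([339., 243.]), array([ 0.5953, -0.1304]))]
stick_box [(0.8, array([231., 223.]), array([0.5379, 0.1182])), (0.53, array([314., 257.]), array([ 0.5606, -0.0982]))]
glue_bottle [(0.68, array([400., 247.]), array([ 0.6495, -0.2276]))]
tin_of_screws [(0.86, array([363., 234.]),
[... 562 characters left out ...]
, -0.1028]))]
heat_lever [(0.73, array([318., 187.]), array([ 0.5189, -0.0942])), (0.69, array([369., 182.]), array([ 0.4203, -0.1222]))]
set_mark [(0.58, array([329., 171.]), array([ 0.4987, -0.2227]))]
rocker [(0.72, array([367., 183.]), array([ 0.4216, -0.1403]))]
offcut [(0.86, array([229., 230.]), array([0.6654, 0.0774])), (0.79, array([186., 283.]), array([0.6983, 0.243 ])), (0.71, array([289., 185.]), array([ 0.5791, -0.1268]))]
stick_box [(0.55, array([296., 276.]), array([0.5472, 0.1687]))]
glue_bottle [(0.87, array([259., 164.]), array([ 0.6509, -0.2216])), (0.62, array([367., 183.]), array([ 0.4235, -0.1179]))]
tin_of_screws [(0.74, array([243., 193.]), array([ 0.6751, -0.1366]))]
```

View pics/scene0.png

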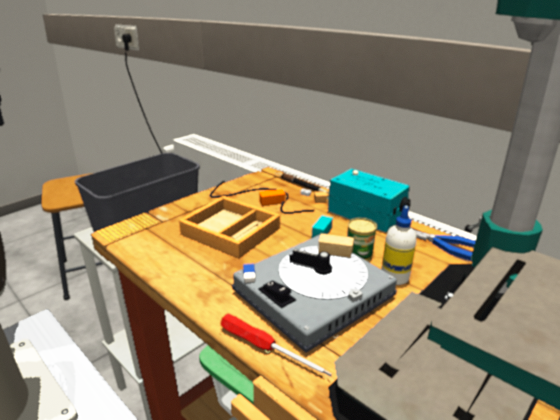

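View pics/side0.png

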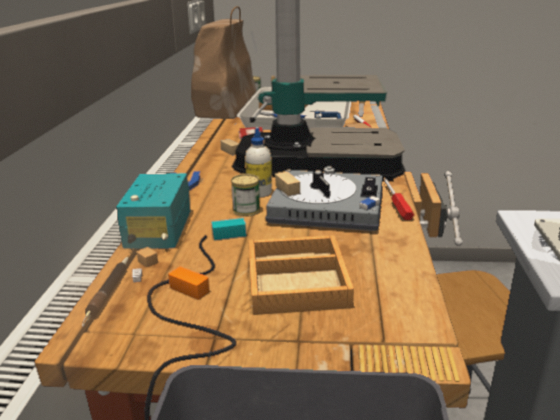

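The scene picture shows the wooden offcut at (337,244), the lever at (305,258), the set mark at (356,295) and the rocker at (277,290). The box is on the left at (231,223), the bottle at (400,250) and the tin at (363,237). The side picture agrees: offcut (288,183), mark (329,171).

```bash
python3 - <<'E'
from h import *
np.set_printoptions(precision=4,suppress=True)
s=arm.sense(); print(s["clock"],s["ee_pos"],s["orientation"],s["ft_force"],s["gripper_width"])
i=arm.camera_info("wrist"); print(i)
a=cv2.imread("pics/side0.png")[140:315,230:400]; b=cv2.imread("pics/scene0.png")[190:340,170:420]
a=cv2.resize(a,None,fx=3,fy=3,interpolation=cv2.INTER_CUBIC)[:450]
cv2.imwrite("pics/crop.png",np.hstack([cv2.resize(cv2.imread("pics/side0.png")[150:315,230:400],(400,388)),cv2.resize(b,(400,240)).copy() if 0 else cv2.copyMakeBorder(cv2.resize(b,(400,240)),0,148,0,0,0)]))
E
```

```text
1.0 [0.2056 0.4558 0.2423] [[-0.9115  0.4113  0.    ]
 [ 0.4113  0.9115 -0.    ]
 [-0.      0.     -1.    ]] [0.6342 0.059  0.6939] 0.08519080182362297
{'mtx': array([[321.7296,   0.    , 281.5399],
       [  0.    , 321.7296, 218.4312],
       [  0.    ,   0.    ,   1.    ]]), 'k1': -0.01782986740569369, 'mount': array([[-0.001 , -0.9481, -0.3181,  0.0819],
       [ 1.    , -0.0012,  0.0006, -0.0001],
       [-0.001 , -0.3181,  0.9481, -0.1307],
       [ 0.    ,  0.    ,  0.    ,  1.    ]])}
```

View pics/crop.png

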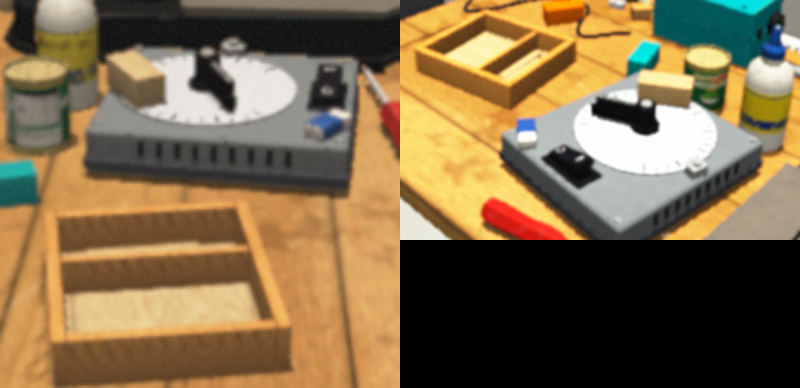

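```bash
python3 -m jog '[[0,[0,0,-13],-8.1],[0,[0,0,-13],-8.1],[0,[0,0,-13],-8.1],[0,[-25,-43,0],0],[0,[-25,-43,0],0],[0,[-25,-43,0],0],[0,[-25,-43,0],0],[0,[-25,-43,0],0],[0,[-25,-43,0],0],[0,[-25,-43,0],0],[0,[-25,-43,0],0],[0,[-25,-43,0],0]]'
python3 -m jog '[[0,[-20,-40,0],0],[0,[-20,-40,0],0],[0,[0,0,0],0],[0,[0,0,0],0]]'
python3 - <<'E'
from h import *
np.set_printoptions(precision=4,suppress=True)
c,im=save("wrist","w1.png"); print(c[3])
for t,z in [("regulator",.045),("dial_axis",.05),("heat_lever",.076),("set_mark",.055),("rocker",.06),("offcut",.07),("stick_box",.03),("glue_bottle",.07),("tin_of_screws",.072)]:
    r=arm.trace("wrist",t)
    print(t,[(round(x["p"],2),np.round(x["uv"]),ray(c,x["uv"],z)[:2],x["pixels"].sum()) for x in r[:3]])
E
```

```text
clock: 2.2
ee_pos: [0.4315, 0.0669, 0.2817]
orientation: [[-1.0, -0.0, 0.001], [-0.0, 1.0, 0.0], [-0.001, 0.0, -1.0]]
ft_force: [0.9, 0.8, 0.6]
gripper_width: 0.0855
grasp_force: 0.0
clock: 2.6
ee_pos: [0.4708, -0.012, 0.281]
orientation: [[-1.0, 0.002, -0.001], [0.002, 1.0, 0.0], [0.001, 0.0, -1.0]]
ft_force: [0.3, -0.3, -0.1]
gripper_width: 0.0856
grasp_force: 0.0
[ 0.389  -0.0119  0.4117]
regulator [(0.81, array([168., 201.]), array([ 0.4896, -0.1468]), np.int64(26774)), (0.71, array([ 92., 213.]), array([ 0.5041, -0.24  ]), np.int64(323)), (0.45, array([165., 142.]), array([ 0.4213, -0.1418]), np.int64(1078))]
dial_axis [(0.88, array([171., 224.]), array([ 0.5161, -0.1444]), np.int64(1278))]
heat_lever [(0.69, array([173., 227.]), array([ 0.5113, -0.1331]), np.int64(1259))]
set_mark [(0.82, array([ 95., 212.]), array([ 0.5001, -0.2294]), np.int64(298))]
rocker [(0.61, array([166., 142.]), array([ 0.4203, -0.1353]), np.int64(1063))]
offcut [(0.72, array([277., 322.]), array([ 0.6412, -0.0184]), np.int64(1046)), (0.66, array([188., 275.]), array([ 0.5737, -0.1232]), np.int64(1123)), (0.62, array([386., 352.]), array([0.6883, 0.1242]), np.int64(35))]
stick_box [(0.82, array([403., 231.]), array([0.5347, 0.1425]), np.int64(13689))]
glue_bottle [(0.86, array([118., 314.]), array([ 0.6296, -0.2173]), np.int64(1904)), (0.31, array([402., 232.]), array([0.5207, 0.1257]), np.int64(14006))]
tin_of_screws [(0.77, array([197., 326.]), array([ 0.6459, -0.1183]), np.int64(1967))]
```

View pics/w1.png

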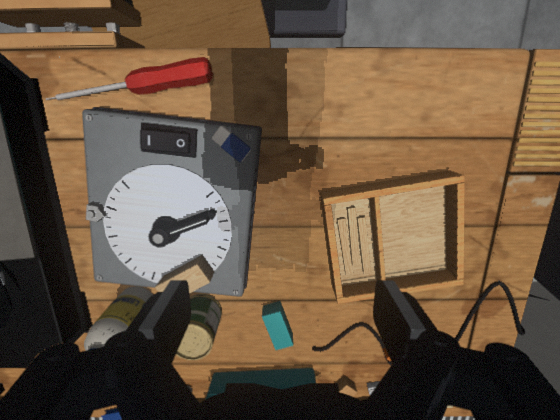

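The wrist view shows the regulator with the lever pointing left (tip at (215,212), hub (163,231)) and the mark at (95,212). The offcut is at (188,275), partly hidden by a finger, and the box's larger bay is at (415,235). Next I'll centre the camera over the dial.

```bash
python3 -m jog '[[0,[0,-43,5],0],[0,[0,-43,5],0],[0,[0,-42,5],0],[0,[0,0,0],0],[0,[0,0,0],0]]'
cat >> h.py <<'E'
def maskpts(c,m,z):
    v,u=np.nonzero(m); K,k1,R,p=c
    s=cv2.undistortPoints(np.stack([u,v],1).astype(float)[:,None],K,np.array([k1,0,0,0.]))[:,0]
    d=np.c_[s,np.ones(len(s))]@R.T; return (p+d*((z-p[2])/d[:,2])[:,None])[:,:2]
E
python3 - <<'E'
from h import *
np.set_printoptions(precision=4,suppress=True)
s=arm.sense(); print(s["clock"])
c,im=save("wrist","w2.png"); print(c[3])
for t,z in [("regulator",.045),("dial_axis",.048),("heat_lever",.076),("set_mark",.055),("rocker",.06),("offcut",.076),("stick_box",.036)]:
    for x in arm.trace("wrist",t)[:2]:
        P=maskpts(c,x["pixels"],z).astype(np.float32)*1000
        print(t,round(x["p"],2),np.round(x["uv"]),ray(c,x["uv"],z)[:2],len(P),"minrect",cv2.minAreaRect(P),"circle",cv2.minEnclosingCircle(P))
E
```

```text
clock: 3.6
ee_pos: [0.4705, -0.1397, 0.266]
orientation: [[-1.0, 0.002, -0.001], [0.002, 1.0, 0.001], [0.001, 0.001, -1.0]]
ft_force: [0.1, -0.2, 0.7]
gripper_width: 0.0852
grasp_force: 0.0
3.6
[ 0.3887 -0.1397  0.3968]
regulator 0.68 [271. 200.] [ 0.4845 -0.1515] 28075 minrect ((500.4817199707031, -147.54644775390625), (193.5531005859375, 216.5350799560547), 83.04692840576172) circle ((501.5440979003906, -148.0702667236328), 140.9705810546875)
regulator 0.43 [291. 284.] [ 0.5925 -0.1277] 1722 minrect ((595.6516723632812, -130.86668395996094), (44.15622329711914, 71.85823822021484), 29.00690460205078) circle ((595.4349365234375, -131.7140655517578), 40.04490661621094)
dial_axis 0.92 [282. 229.] [ 0.5184 -0.1394] 1334 minrect ((515.388427734375, -129.33984375), (37.79783630371094, 82.7199935913086), 30.03124237060547) circle ((520.37255859375, -126.37973022460938), 41.453975677490234)
heat_lever 0.81 [280. 232.] [ 0.5112 -0.1407] 1312 minrect ((504.7440490722656, -130.3468017578125), (35.232017517089844, 76.09612274169922), 29.449243545532227) circle ((509.0917663574219, -127.83208465
[... 682 characters left out ...]
5), 35.078853607177734)
offcut 0.87 [495. 340.] [0.654  0.1203] 576 minrect ((658.089599609375, 124.38941955566406), (48.172584533691406, 40.75270080566406), 62.050392150878906) circle ((657.1756591796875, 122.58282470703125), 28.210142135620117)
stick_box 0.65 [499. 240.] [0.5384 0.1262] 14305 minrect ((544.9673461914062, 121.32820129394531), (160.79611206054688, 175.2900390625), 9.51313304901123) circle ((545.8493041992188, 122.80646514892578), 116.6578598022461)
stick_box 0.48 [211. 338.] [ 0.6798 -0.2357] 3643 minrect ((696.6920776367188, -238.64157104492188), (63.622501373291016, 181.84332275390625), 69.31047821044922) circle ((696.0828247070312, -240.25479125976562), 91.11070251464844)
```

View pics/w2.png

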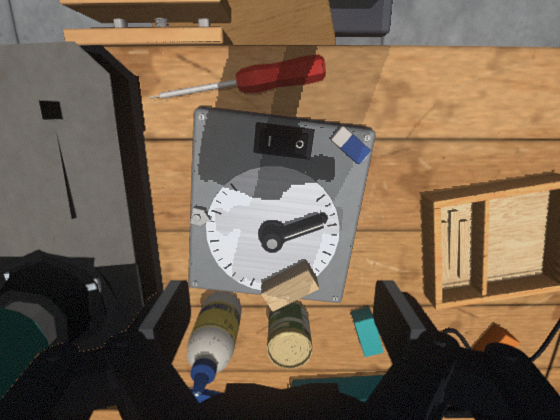

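```bash
cat > ov.py <<'E'
from h import *
c=None
def setup(png,K=None):
    pass
def overlay(im,c,cx,cy,yaw,f,x0,y0,x1,y1,out,extra=[]):
    big=cv2.resize(im[y0:y1,x0:x1],None,fx=f,fy=f,interpolation=cv2.INTER_CUBIC)
    ca,sa=np.cos(yaw),np.sin(yaw)
    def W(x,y,z): return [cx+ca*x-sa*y,cy+sa*x+ca*y,z]
    def pl(pts,col):
        q=np.array([(proj(c,W(*p))-[x0,y0]+.5)*f for p in pts]).astype(int)
        cv2.polylines(big,[q.reshape(-1,1,2)],False,col,1)
    th=np.linspace(0,2*np.pi,60)
    pl([(.078*np.cos(t),.078*np.sin(t),.048) for t in th],(0,0,255))
    pl([(.012*np.cos(t),.012*np.sin(t),.079) for t in th],(0,255,0))
    pl([(-.13,-.1,.045),(.09,-.1,.045),(.09,.1,.045),(-.13,.1,.045),(-.13,-.1,.045)],(255,0,0))
    for e in extra: pl(e,(255,0,255))
    cv2.imwrite(out,big)
E
python3 - <<'E'
from ov import *
import pickle
im=cv2.imread("pics/w2.png"); c=cam("wrist")
pickle.dump(c,open("c2.pkl","wb"))
print(ray(c,(271.5,236.5),.079)[:2], arm.sense()["ee_pos"])
overlay(im,c,.5205,-.150,np.radians(-6.5),4,180,155,380,305,"pics/ov1.png")
E
```

```text
[ 0.51631318 -0.14887679] [ 0.47096038 -0.13834316  0.26651319]
```

View pics/ov1.png

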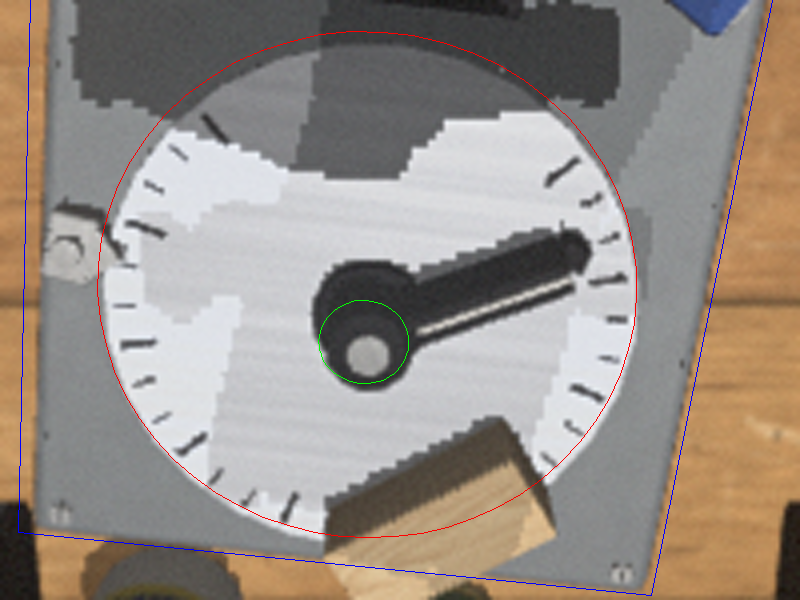

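The crop shows the hub at (365,348), the white line on the lever running to (575,287), the mark's nose at (125,258) and screw head at (68,252). The offcut's top edge runs from (330,548) to (510,460), with a corner at (555,530). Hence the axis lies about 1.5 mm further along x than my overlay.

```bash
python3 - <<'E'
from ov import *
import pickle
np.set_printoptions(precision=4,suppress=True)
c=pickle.load(open("c2.pkl","rb"))
f=lambda u,v,z: ray(c,(180+u/4-.5,155+v/4-.5),z)[:2]
A,B,C=f(512,460,.076),f(330,548,.076),f(555,530,.076)
print("offcut top",A,B,C,np.linalg.norm(A-B),np.linalg.norm(A-C),"ctr",(B+C)/2,"ang AB",np.degrees(np.arctan2(*(A-B)[::-1])))
a,b=f(500,418,.048),f(325,500,.048); print("bottom edge",a,b,np.linalg.norm(a-b),np.degrees(np.arctan2(*(a-b)[::-1])))
hub=f(365,348,.079); tip=f(575,287,.076); d=tip-f(365,348,.076); print("hub",hub,"lever ang",np.degrees(np.arctan2(d[1],d[0])))
print("mark nose",f(125,258,.054),"screw",f(68,252,.060))
c=cam("wrist"); print("tin top",ray(c,(289,350),.072)[:2], "bay centre",)
for p in [(289,317),(262,350),(313,350)]: print(ray(c,p,.072)[:2])
print("box in w2: inner corners of big bay at top", [ray(c,p,.036)[:2] for p in [(425,193),(560,172)]])
# w1 box corners outer top
i=cam("wrist"); c1=(i[0],i[1],np.array([[-1,.002,-.001],[.002,1,0],[.001,0,-1]])@arm.camera_info("wrist")["mount"][:3,:3],np.array([.389,-.0119,.4117]))
q=[ray(c1,p,.036)[:2] for p in [(321,191),(463,174),(467,285),(338,302)]]; print("box corners",q,np.mean(q,0))
for t in["scene","side"]:
    pass
E
```

```text
offcut top [ 0.557  -0.1093] [ 0.5851 -0.1604] [ 0.5792 -0.0964] 0.0583647469828272 0.02561544904222173 ctr [ 0.5821 -0.1284] ang AB 118.72420516155255
bottom edge [ 0.5576 -0.1107] [ 0.5853 -0.1636] 0.059703670366740604 117.64199023340528
hub [ 0.5221 -0.1497] lever ang 107.41547356614825
mark nose [ 0.5052 -0.218 ] screw [ 0.5014 -0.2322]
tin top [ 0.6706 -0.1288] bay centre
[ 0.6222 -0.1292]
[ 0.6706 -0.1623]
[ 0.6706 -0.099 ]
box in w2: inner corners of big bay at top [array([0.4793, 0.0279]), array([0.4541, 0.1808])]
box corners [array([0.4803, 0.0353]), array([0.46 , 0.203]), array([0.6092, 0.235 ]), array([0.6341, 0.0639])] [0.5459 0.1343]
```

```bash
python3 -m jog '[[0.42,[0,0,12],7.75],[0.42,[0,0,12],7.75],[0.42,[0,0,12],7.75],[0.42,[0,0,12],7.75],[0.42,[0,0,12],7.75],[0.42,[0,0,12],7.75],[0.42,[0,0,12],7.75],[0.42,[0,0,12],7.75],[0.42,[-15,35,0],0],[0.42,[-15,34,0],0],[0.42,[-15,34,0],0],[0.42,[0,0,0],0]]' 40
python3 -m jog '[[0.42,[0,0,0],0],[0.42,[0,0,0],0]]'
python3 - <<'E'
from h import *
np.set_printoptions(precision=4,suppress=True)
s=arm.sense(); print(s["clock"],s["qpos"])
c,im=save("wrist","w3.png"); R,p=np.array(s["orientation"]),np.array(s["ee_pos"])
for x in arm.trace("wrist","offcut")[:3]:
    P=maskpts(c,x["pixels"],.076).astype(np.float32)*1000
    print(round(x["p"],2),np.round(x["uv"]),len(P),cv2.minAreaRect(P))
print(proj(c,[.583,-.129,.076]))
E
```

```text
clock: 5.2
ee_pos: [0.5869, -0.1295, 0.1691]
orientation: [[-0.472, 0.882, 0.002], [0.882, 0.472, 0.0], [-0.001, 0.002, -1.0]]
ft_force: [-0.3, 0.1, 0.0]
gripper_width: 0.0497
grasp_force: 0.0
clock: 5.4
ee_pos: [0.5818, -0.1302, 0.1701]
orientation: [[-0.47, 0.883, -0.001], [0.883, 0.47, 0.0], [0.001, -0.001, -1.0]]
ft_force: [0.4, -0.3, 0.9]
gripper_width: 0.0498
grasp_force: 0.0
5.4 [-0.2201  0.4692  0.1462  1.2492 -0.0001  0.8615]
0.61 [281. 224.] 3241 ((582.1221313476562, -127.91905212402344), (28.863140106201172, 66.80744171142578), 29.182344436645508)
0.58 [450. 146.] 2802 ((657.2935180664062, -26.80132293701172), (59.538333892822266, 23.13864517211914), 17.86263084411621)
[283.8952 226.1917]
```

View pics/w3.png

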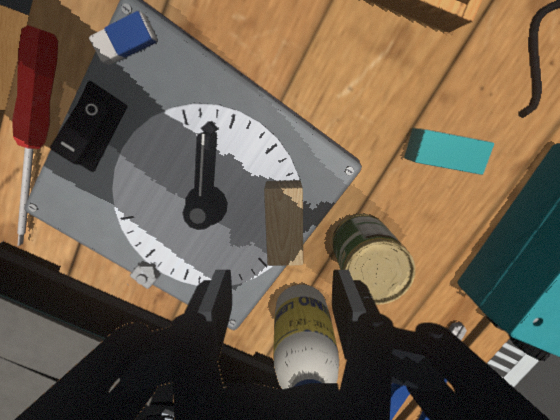

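The wrist view shows the offcut at (284,224), centred between the fingers and aligned, with the tin clear to the right at (375,260). I'll descend and grip.

```bash
python3 -m jog '[[0.42,[0,0,35],0],[0.42,[0,0,35],0],[0.42,[0,0,25],0],[0.42,[0,0,12],0],[0.42,[0,0,0],0],[0.8,[0,0,0],0],[0.8,[0,0,0],0],[0.8,[0,0,0],0],[0.8,[0,0,0],0],[0.8,[0,0,0],0]]' 30
python3 -m jog '[[0.8,[0,0,-10],0],[0.8,[0,0,-30],0],[0.8,[0,0,-30],0],[0.8,[0,0,-20],0],[0.8,[0,0,0],0]]'
```

```text
clock: 6.5
ee_pos: [0.5843, -0.1308, 0.0653]
orientation: [[-0.47, 0.883, 0.004], [0.883, 0.47, -0.001], [-0.003, 0.003, -1.0]]
ft_force: [0.1, 0.5, 6.1]
gripper_width: 0.0271
grasp_force: 30.1
clock: 7.0
ee_pos: [0.5852, -0.131, 0.1577]
orientation: [[-0.47, 0.883, 0.007], [0.883, 0.47, -0.002], [-0.005, 0.006, -1.0]]
ft_force: [0.7, 0.4, -0.7]
gripper_width: 0.0272
grasp_force: 29.4
```

```bash
python3 -m jog '[[0.8,[0,0,0],6.2],[0.8,[0,0,0],6.2],[0.8,[0,0,0],6.1],[0.8,[50,1,0],0],[0.8,[50,1,0],0],[0.8,[50,1,0],0],[0.8,[50,1,0],0],[0.8,[50,1,0],0],[0.8,[47,1,0],0],[0.8,[0,0,0],0],[0.8,[0,0,0],0],[0.8,[0,0,0],0]]'
python3 - <<'E'
from h import *
c,im=save("wrist","w4.png"); s=arm.sense()
x=arm.trace("wrist","stick_box")[0]
P=maskpts(c,x["pixels"],.036).astype(np.float32)*1000; print(x["p"],cv2.minAreaRect(P))
ca,sa=np.cos(np.radians(9.5)),np.sin(np.radians(9.5)); ce=np.array([.546,.134])
def W(x,y,z): return [ce[0]+ca*x-sa*y,ce[1]+sa*x+ca*y,z]
for q in [[(-.075,-.085,.036),(.075,-.085,.036),(.075,.085,.036),(-.075,.085,.036)],[(-.066,-.017,.033),(.066,-.017,.033),(.066,.076,.036),(-.066,.076,.036)]]:
    cv2.polylines(im,[np.array([proj(c,W(*p)) for p in q]).astype(np.int32).reshape(-1,1,2)],True,(255,0,0),1)
cv2.imwrite("pics/w4o.png",im[:,:,::-1])
E
```

```text
clock: 8.2
ee_pos: [0.5393, 0.1625, 0.1526]
orientation: [[-0.165, 0.986, -0.001], [0.986, 0.165, -0.001], [-0.001, -0.002, -1.0]]
ft_force: [1.3, 0.1, -0.5]
gripper_width: 0.0275
grasp_force: 29.4
0.95 ((547.3343505859375, 141.6667938232422), (150.34744262695312, 162.93243408203125), 9.889002799987793)
```

View pics/w4o.png

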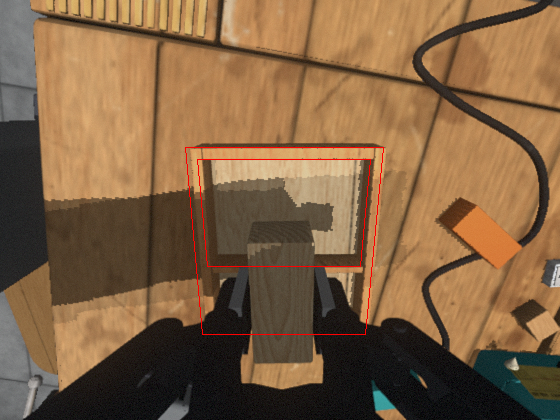

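The overlay fits the box and the bay. The held offcut is over the bay, so I'll lower it and let go.

```bash
python3 -m jog '[[0.8,[0,0,40],0],[0.8,[0,0,40],0],[0.8,[0,0,30],0],[0.8,[0,0,12],0],[0.8,[0,0,5],0],[0.8,[0,0,0],0],[0.8,[0,0,0],0]]'
```

```text
clock: 9.0
ee_pos: [0.5412, 0.1635, 0.028]
orientation: [[-0.165, 0.986, 0.003], [0.986, 0.165, 0.001], [0.0, 0.003, -1.0]]
ft_force: [0.6, 0.4, -0.4]
gripper_width: 0.0273
grasp_force: 29.4
```

```bash
python3 -m jog '[[0.8,[0,0,5],0],[0.8,[0,0,0],0],[0.4,[0,0,0],0],[0.4,[0,0,0],0],[0.4,[0,0,0],0],[0.4,[0,0,-15],0],[0.4,[0,0,-40],0],[0.4,[0,0,-40],0],[0.4,[0,0,-35],0],[0.4,[0,0,0],0]]'
python3 - <<'E'
from h import *
for n in["wrist","side"]:
    c,im=save(n,"w5.png" if n=="wrist" else "s5.png")
    for x in arm.trace(n,"offcut")[:3]:
        P=maskpts(c,x["pixels"],.033).astype(np.float32)*1000; print(n,x["p"],np.round(x["uv"]),cv2.minAreaRect(P))
E
```

```text
clock: 10.0
ee_pos: [0.5432, 0.1645, 0.1573]
orientation: [[-0.165, 0.986, 0.011], [0.986, 0.165, 0.003], [0.001, 0.011, -1.0]]
ft_force: [0.6, -0.3, -0.9]
gripper_width: 0.051
grasp_force: 0.0
wrist 0.85 [468. 230.] ((706.5847778320312, 174.82667541503906), (28.428895950317383, 75.61284637451172), 60.73081588745117)
wrist 0.67 [272. 208.] ((539.3457641601562, 167.026123046875), (28.406145095825195, 66.73159790039062), 10.108719825744629)
wrist 0.63 [402. 391.] ((700.6994018554688, -6.4253129959106445), (23.054014205932617, 26.457141876220703), 16.033344268798828)
side 0.86 [228. 229.] ((678.49609375, 18.301342010498047), (60.019775390625, 77.7718734741211), 11.587536811828613)
side 0.74 [299. 277.] ((540.9910888671875, 172.1373291015625), (31.66384506225586, 71.24436950683594), 11.555855751037598)
```

The offcut lies flat in the larger bay at about (0.540, 0.166). Next I'll straddle the lever and swing it round in an arc about the axis.

```bash
python3 -m jog '[[0.65,[-44.5,-13,0],0],[0.65,[-44.5,-13,0],0],[0.65,[-44.5,-13,0],0],[0.65,[-44.5,-13,0],0],[0.65,[-44.5,-13,0],0],[0.65,[-44,-13,0],0],[0.65,[0,0,0],-8.5],[0.65,[0,0,0],-8.5],[0.65,[0,0,0],-8.5],[0.65,[0,0,0],-8.5],[0.65,[0,0,0],-8.5],[0.65,[0,0,0],-8.5]]' 20
python3 -m jog '[[0.65,[0,0,0],-8.5],[0.65,[0,0,0],-8.5],[0.65,[0,0,0],-8.5],[0.65,[0,0,0],-8.5],[0.65,[0,0,0],-8.5],[0.65,[0,0,0],-8.5],[0.65,[0,0,0],-8.5],[0.65,[0,0,0],-8.5],[0.65,[0,0,0],-8.5],[0.65,[0,0,0],-8.5],[0.65,[0,0,0],-8.5],[0.65,[0,0,0],-8.5]]'
python3 -m jog '[[0.65,[0,0,0],-8.5],[0.65,[0,0,0],-8.5],[0.65,[0,0,0],-8.5],[0.65,[0,0,0],-8.5],[0.65,[0,0,0],0],[0.65,[0,0,0],0]]'
python3 - <<'E'
from h import *
s=arm.sense(); print(s["qpos"])
c,im=save("wrist","w6.png")
for n in ["heat_lever","set_mark"]:
  for x in arm.trace("wrist",n)[:2]: print(n,x["p"],x["uv"],ray(c,x["uv"],.076 if n[0]=="h" else .055))
for w in (107,):
  u=np.array([np.cos(np.radians(w)),np.sin(np.radians(w))]); im=im.copy()
  a,b=[proj(c,[.522+r*u[0],-.1497+r*u[1],.076]) for r in(0,.058)]
  cv2.line(im,tuple(map(int,a)),tuple(map(int,b)),(255,0,0),1)
  q=[proj(c,[.522+.078*np.cos(t),-.1497+.078*np.sin(t),.048]) for t in np.linspace(0,6.28,60)]
  cv2.polylines(im,[np.array(q).astype(np.int32).reshape(-1,1,2)],False,(255,0,0),1)
cv2.imwrite("pics/w6o.png",im[:,:,::-1])
E
```

```text
clock: 11.4
ee_pos: [0.5054, -0.1121, 0.1492]
orientation: [[-0.873, 0.487, -0.004], [0.487, 0.873, 0.001], [0.004, -0.001, -1.0]]
ft_force: [-0.2, -0.2, 0.4]
gripper_width: 0.0299
grasp_force: 0.0
clock: 12.6
ee_pos: [0.5055, -0.112, 0.1492]
orientation: [[-0.295, -0.956, -0.004], [-0.956, 0.295, 0.001], [0.0, 0.004, -1.0]]
ft_force: [-0.5, 0.3, -0.3]
gripper_width: 0.03
grasp_force: 0.0
clock: 13.2
ee_pos: [0.5059, -0.1122, 0.1499]
orientation: [[0.281, -0.96, -0.003], [-0.96, -0.281, 0.001], [-0.001, 0.003, -1.0]]
ft_force: [-0.3, 0.0, 0.9]
gripper_width: 0.0296
grasp_force: 0.0
[-2.18158905e-01  3.37055578e-01 -1.11175720e-01  1.12542798e+00
 -1.52190344e-05 -2.07418264e+00]
heat_lever 0.72 [274.1, 180.3] [ 0.5213556  -0.14815533  0.076     ]
set_mark 0.81 [338.2, 54.5] [ 0.50372427 -0.2331798   0.055     ]
```

View pics/w6o.png

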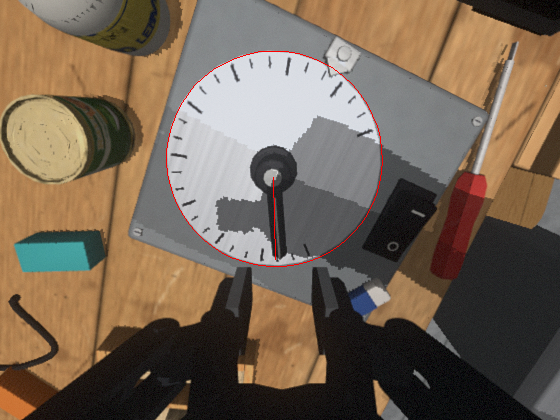

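The overlay circle fits the dial (hub (273,177)), the lever tip is at (281,258) between the fingers, and the mark's screw is at (344,53). I'll go down around the lever and close lightly.

```bash
python3 -m jog '[[0.65,[0,-3,30],-2.7],[0.65,[0,0,30],0],[0.65,[0,0,15],0],[0.65,[0,0,6],0],[0.65,[0,0,0],0],[1,[0,0,0],0],[1,[0,0,0],0],[1,[0,0,0],0],[1,[0,0,0],0]]' 20
python3 - <<'E'
from h import *
import pickle
c=cam("wrist"); s=arm.sense(); d=np.array(s["ee_pos"])[:2]-[.522,-.1497]
print("r,w",np.hypot(*d),np.degrees(np.arctan2(d[1],d[0])))
i=arm.camera_info("wrist"); M=i["mount"]; R=np.array([[.281,-.96,-.003],[-.96,-.281,.001],[-.001,.003,-1]]); p=np.array([.5059,-.1122,.1499])
c6=(i["mtx"],i["k1"],R@M[:3,:3],R@M[:3,3]+p)
im=cv2.imread("pics/w6.png"); cv2.imwrite("pics/m6.png",cv2.resize(im[30:190,260:400],None,fx=4,fy=4,interpolation=cv2.INTER_CUBIC)[:600])
pickle.dump(c6,open("c6.pkl","wb"))
E
```

```text
clock: 14.25
ee_pos: [0.51, -0.1117, 0.0713]
orientation: [[0.329, -0.944, 0.001], [-0.944, -0.329, -0.001], [0.001, -0.001, -1.0]]
ft_force: [-2.4, 0.2, 4.4]
gripper_width: 0.0092
grasp_force: 24.6
r,w 0.0398268556702336 107.57172332924046
```

View pics/m6.png

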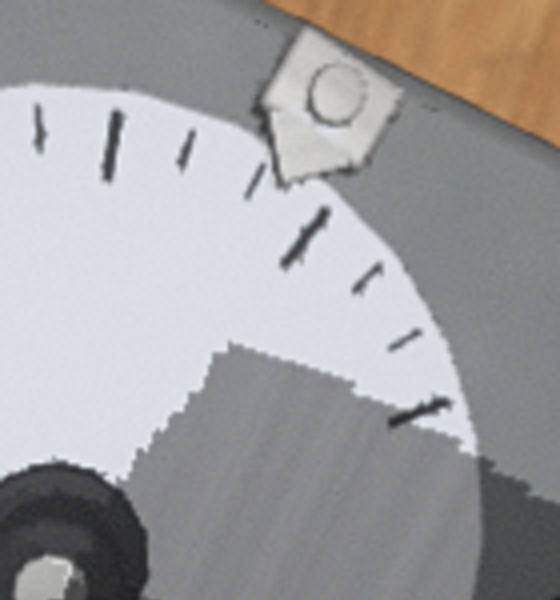

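The crop shows the mark's nose at (285,183) and its screw at (338,93), which is (331.2,75.7) and (344.5,53.2) in the full picture.

```bash
python3 -m jog '[[1,[0.4,-5.6,0],8],[1,[0.4,-5.6,0],8],[1,[0.4,-5.6,0],8],[1,[0.4,-5.6,0],8],[1,[0.4,-5.6,0],8],[1,[0.4,-5.6,0],8],[1,[0,0,0],0]]'
python3 - <<'E'
from h import *
import pickle
c6=pickle.load(open("c6.pkl","rb")); ax=np.array([.522,-.1497])
ang=lambda P:(np.hypot(*(P[:2]-ax)).round(4),np.degrees(np.arctan2(P[1]-ax[1],P[0]-ax[0])).round(2))
f=lambda u,v,z: ray(c6,(260+u/4-.5,30+v/4-.5),z)
print("hub",ray(c6,(272.5,177),.079))
print("nose",ang(f(285,183,.053)),ang(f(285,183,.059)),"screw",ang(f(338,93,.060)))
s=arm.sense(); P=np.array(s["ee_pos"]); print("tcp",ang(P),"tool",np.degrees(np.arctan2(s["orientation"][1][1],s["orientation"][0][1]))-90, s["ft_force"])
E
```

```text
clock: 14.95
ee_pos: [0.5432, -0.1147, 0.0712]
orientation: [[-0.482, -0.876, 0.002], [-0.876, 0.482, -0.001], [-0.0, -0.002, -1.0]]
ft_force: [-2.7, -0.1, 6.2]
gripper_width: 0.0094
grasp_force: 24.9
hub [ 0.52296841 -0.15056723  0.079     ]
nose (np.float64(0.0732), np.float64(-104.25)) (np.float64(0.0722), np.float64(-103.89)) screw (np.float64(0.0871), np.float64(-103.92))
tcp (np.float64(0.0409), np.float64(58.77)) tool 61.193430044363225 [-2.69846387 -0.0801524   6.19791585]
```

```bash
python3 -m jog '[[1,[0.4,-5.85,0],8.2],[1,[0.4,-5.85,0],8.2],[1,[0.4,-5.85,0],8.2],[1,[0.4,-5.85,0],8.2],[1,[0.4,-5.85,0],8.2],[1,[0.4,-5.85,0],8.2],[1,[0.4,-5.85,0],8.2],[1,[0.4,-5.85,0],8.2],[1,[0.4,-5.85,0],8.2],[1,[0.4,-5.85,0],8.2],[1,[0,0,0],0]]'
```

```text
clock: 16.05
ee_pos: [0.5614, -0.1652, 0.0713]
orientation: [[-0.935, 0.355, 0.002], [0.355, 0.935, -0.0], [-0.002, 0.001, -1.0]]
ft_force: [-0.7, 0.3, 4.9]
gripper_width: 0.0095
grasp_force: 24.6
```

```bash
python3 -m jog '[[1,[0.4,-5.85,0],8.2],[1,[0.4,-5.85,0],8.2],[1,[0.4,-5.85,0],8.2],[1,[0.4,-5.85,0],8.2],[1,[0.4,-5.85,0],8.2],[1,[0.4,-5.85,0],8.2],[1,[0.4,-5.85,0],8.2],[1,[0.4,-5.85,0],8.2],[1,[0.4,-5.85,0],8.2],[1,[0.2,-4.3,0],6],[1,[0,0,0],0],[1,[0,0,0],0]]'
python3 - <<'E'
from h import *
s=arm.sense(); P=np.array(s["ee_pos"]); d=P[:2]-[.523,-.1505]
print("tcp",np.hypot(*d),np.degrees(np.arctan2(d[1],d[0])),"tool",np.degrees(np.arctan2(s["orientation"][1][1],s["orientation"][0][1]))-90)
for n in["wrist","scene","side"]:
    c,im=save(n,"p7%s.png"%n)
    for x in arm.trace(n,"set_mark")[:1]: print(n,x["p"],x["uv"],ray(c,x["uv"],.056))
E
```

```text
clock: 17.25
ee_pos: [0.5157, -0.1907, 0.0713]
orientation: [[0.179, 0.984, 0.001], [0.984, -0.179, -0.0], [-0.0, 0.001, -1.0]]
ft_force: [-2.0, 0.3, 6.4]
gripper_width: 0.0093
grasp_force: 24.9
tcp 0.040841181060160554 -100.25343019314147 tool -100.33770586185612
wrist 0.59 [274.7, 346.5] [ 0.50430987 -0.23111867  0.056     ]
scene 0.49 [356.7, 295.4] [ 0.49393612 -0.2409858   0.056     ]
```

```bash
python3 -m jog '[[1,[0.1,-2.9,0],4.1],[1,[0,0,0],0],[1,[0,0,0],0],[0.6,[0,0,0],0],[0.6,[0,0,0],0],[0.6,[0,0,0],0],[0.6,[0,0,-20],0],[0.4,[0,0,-30],0],[0.4,[0,0,-40],0],[0.4,[0,0,0],0],[0.4,[0,0,0],0],[0.4,[0,0,0],0]]'
python3 - <<'E'
from h import *
import pickle
s=arm.sense(); print(np.degrees(np.arctan2(s["orientation"][1][1],s["orientation"][0][1]))-90)
c,im=save("wrist","w8.png"); pickle.dump(c,open("c8.pkl","wb"))
for n,z in(("heat_lever",.076),("set_mark",.056)):
  for x in arm.trace("wrist",n)[:1]:
    P=maskpts(c,x["pixels"],z).astype(np.float32); print(n,x["p"],x["uv"],ray(c,x["uv"],z)[:2],cv2.minAreaRect(P*1000))
h=proj(c,[.523,-.1505,.079]).astype(int); m=proj(c,[.5018,-.2315,.056]).astype(int); print(h,m)
x0=min(h[0],m[0])-50; y0=h[1]-25
print("crop origin",x0,y0)
cv2.imwrite("pics/c8.png",cv2.resize(im[y0:y0+148,x0:x0+190,::-1],None,fx=4,fy=4,interpolation=cv2.INTER_CUBIC))
E
```

```text
clock: 18.75
ee_pos: [0.5117, -0.1897, 0.1591]
orientation: [[0.253, 0.967, -0.002], [0.967, -0.253, 0.001], [0.0, -0.002, -1.0]]
ft_force: [-1.2, 0.7, -0.4]
gripper_width: 0.0508
grasp_force: 0.0
-104.65259375867302
heat_lever 0.81 [284.2, 176.9] [ 0.52320958 -0.15172132] ((522.1364135742188, -169.3250274658203), (76.61016845703125, 29.522979736328125), 85.44542694091797)
set_mark 0.86 [281.6, 271.6] [ 0.50079413 -0.23016239] ((501.96405029296875, -228.670654296875), (22.550922393798828, 20.42954444885254), 75.33265686035156)
[283 176] [283 272]
crop origin 233 151
```

View pics/c8.png

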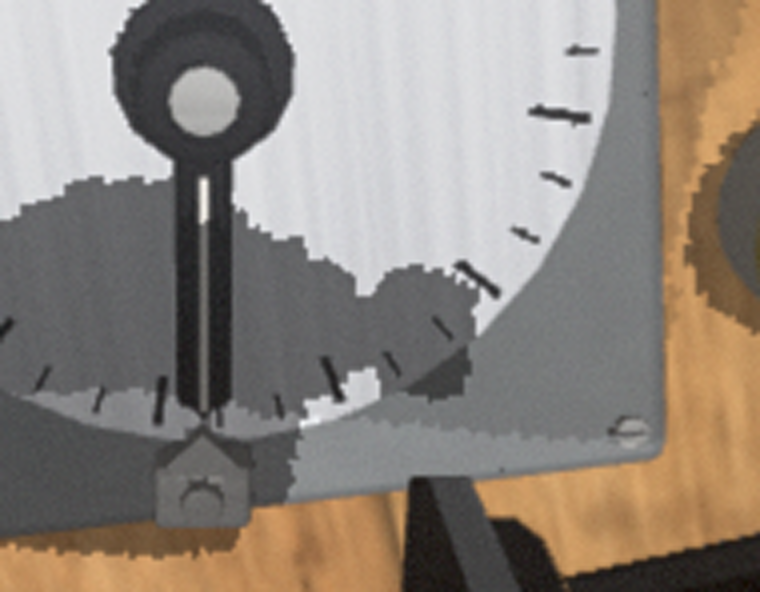

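The lever's white line (column 204), the mark's nose (203,432) and its screw (201,497) lie in one line, so the lever is set within half a degree. Now the rocker.

```bash
python3 -m jog '[[1,[2,-50,0],0],[1,[2,-50,0],0],[1,[0,0,0],-8.1],[1,[0,0,25],0],[1,[0,0,25],0],[1,[0,0,15],0],[1,[0,0,0],0],[1,[0,0,0],0],[1,[0,0,0],0]]'
python3 - <<'E'
from h import *
s=arm.sense(); P=np.array(s["ee_pos"])
y=np.radians(-6.5); X=np.array([np.cos(y),np.sin(y)]); Y=np.array([-X[1],X[0]])
d=P[:2]-[.523,-.1505]; print("reg frame vs rocker centre", d@X*1000+105, d@Y*1000, P[2])
c,im=save("scene","s9.png")
for n in("scene","side"):
  if n=="side": c,im=save(n,"s9b.png")
  for x in arm.trace(n,"rocker")[:1]: print(n,x["p"],x["uv"],ray(c,x["uv"],.06))
E
```

```text
clock: 19.8
ee_pos: [0.4175, -0.1611, 0.096]
orientation: [[0.115, 0.993, 0.001], [0.993, -0.115, -0.0], [-0.0, 0.001, -1.0]]
ft_force: [0.1, 0.1, 0.4]
gripper_width: -0.0001
grasp_force: 0.0
reg frame vs rocker centre 1.3461296859103271 -22.455356706018357 0.096006938949716
scene 0.88 [277.4, 288.4] [ 0.41568511 -0.14125764  0.06      ]
side 0.47 [367.1, 185.6] [ 0.42242585 -0.1286219   0.06      ]
```

```bash
python3 -m jog '[[1,[0,0,10],0],[1,[0,0,5],0],[1,[0,0,3],0],[1,[0,0,3],0],[1,[0,0,2],0],[1,[0,0,0],0],[1,[0,0,0],0]]'
```

```text
clock: 20.7
ee_pos: [0.4167, -0.1604, 0.0721]
orientation: [[0.114, 0.993, -0.0], [0.993, -0.114, 0.001], [0.001, -0.0, -1.0]]
ft_force: [-0.2, 1.2, -0.1]
gripper_width: -0.0
grasp_force: 0.0
```

```bash
python3 -m jog '[[1,[0,0,1],0],[1,[0,0,1],0],[1,[0,0,0],0]]'; python3 -m jog '[[1,[0,0,1],0],[1,[0,0,1],0],[1,[0,0,0],0]]'
```

```text
clock: 21.0
ee_pos: [0.4167, -0.1607, 0.0702]
orientation: [[0.115, 0.993, -0.0], [0.993, -0.115, 0.0], [0.0, -0.0, -1.0]]
ft_force: [-2.0, -0.6, 2.0]
gripper_width: 0.0001
grasp_force: 0.6
clock: 21.3
ee_pos: [0.4168, -0.1608, 0.0691]
orientation: [[0.115, 0.993, 0.0], [0.993, -0.115, -0.0], [-0.0, 0.0, -1.0]]
ft_force: [-2.8, 0.7, 9.0]
gripper_width: -0.0003
grasp_force: 4.3
```

```bash
python3 -m jog '[[1,[0,0,1],0],[1,[0,0,1],0],[1,[0,0,0],0],[1,[0,0,0],0]]'
```

```text
clock: 21.7
ee_pos: [0.4169, -0.1609, 0.0687]
orientation: [[0.115, 0.993, 0.001], [0.993, -0.115, -0.0], [-0.0, 0.001, -1.0]]
ft_force: [-7.0, 2.3, 22.3]
gripper_width: 0.0004
grasp_force: 10.9
```

```bash
python3 -m jog '[[1,[0,0,-6],0],[1,[-6,0,0],0],[1,[0,0,3],0],[1,[0,0,2],0],[1,[0,0,1],0],[1,[0,0,1],0],[1,[0,0,1],0],[1,[0,0,0],0],[1,[0,0,0],0]]'
```

```text
clock: 22.6
ee_pos: [0.4165, -0.1671, 0.0669]
orientation: [[0.115, 0.993, 0.002], [0.993, -0.115, -0.001], [-0.001, 0.002, -1.0]]
ft_force: [-7.7, 0.7, 29.2]
gripper_width: 0.0002
grasp_force: 13.7
```

The contact sits 1.8 mm lower at 6 mm further out, which is the slope of a rocker pressed fully on. I'll lift clear and check that the lever, mark and loose things are still in place.

```bash
python3 -m jog '[[1,[0,0,-20],0],[1,[0,0,-40],0],[1,[0,0,-50],0],[1,[0,0,-40],0],[1,[0,0,0],0],[1,[0,0,0],0]]'
python3 - <<'E'
from h import *
for n in("scene","side"):
  c,im=save(n,"f_%s.png"%n)
  for t in("heat_lever","set_mark","rocker","glue_bottle","tin_of_screws"):
    for x in arm.trace(n,t)[:1]: print(n,t,round(x["p"],2),x["uv"])
  a=cv2.imread("pics/%s0.png"%n).astype(int); b=im[:,:,::-1].astype(int)
# lever vs mark on the plate, scene picture: dark pixels near predicted lever
s=arm.sense(); print(s["clock"],s["ft_force"])
c,im=save("wrist","f_w.png")
for t,z in(("heat_lever",.076),("set_mark",.056)):
  for x in arm.trace("wrist",t)[:1]:
    P=maskpts(c,x["pixels"],z); print(t,x["p"],ray(c,x["uv"],z)[:2],cv2.minAreaRect(P.astype(np.float32)*1000))
E
```

```text
clock: 23.2
ee_pos: [0.4166, -0.167, 0.2145]
orientation: [[0.115, 0.993, 0.001], [0.993, -0.115, -0.0], [-0.0, 0.001, -1.0]]
ft_force: [-0.4, -0.9, -0.8]
gripper_width: -0.0
grasp_force: 0.0
scene heat_lever 0.9 [329.9, 268.3]
scene set_mark 0.56 [354.2, 295.6]
scene rocker 0.63 [278.7, 290.2]
scene glue_bottle 0.74 [353.3, 293.5]
scene tin_of_screws 0.64 [361.9, 235.2]
side heat_lever 0.75 [332.9, 170.3]
side rocker 0.39 [368.4, 182.9]
side glue_bottle 0.83 [259.0, 160.0]
side tin_of_screws 0.6 [244.4, 196.4]
23.8 [ 0.32335991  0.94644841 -0.48205831]
heat_lever 0.67 [ 0.51350844 -0.15515621] ((516.2174072265625, -168.64100646972656), (77.73503112792969, 35.99071502685547), 86.87187194824219)
set_mark 0.88 [ 0.50046464 -0.23098176] ((500.7593688964844, -229.547607421875), (21.430036544799805, 21.960365295410156), 72.9928207397461)
```

The mark, lever, bottle and tin are where they were, so I'm handing in.

```bash
python3 -c "
from rig import arm
print(arm.hand_in())"
```

```text
the job is handed in; nothing more can be done
None
```

I handed the job in at about 24 s: the offcut lies in the larger bay, the lever points at the set mark to within about half a degree, and the rocker was pressed fully on last; the mark, bottle and tin showed no movement in the camera checks.

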